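# Tip a slate coaster down a hinged board and seat it under its spring clip

## Task

Lift the hinged board slowly by its crossbar until the square slate coaster just begins to slide, then hold the board still at that angle until the coaster has run down, untouched and unhurried, and come to rest against the lip of the spring clip. Lower the board gently until it lies flat again, let go of the bar, and only then push the coaster from behind, square and gently, under the clip until it is fully home against both stop pins. Leave the other things where they stand.

Things in the scene. Friction and masses are not known exactly. Their poses are not given: they have to be found in the camera images.
- plinth: fixed dark wooden plinth 345 x 126 x 17 mm carrying the hinged board; origin at the centre of its underside on the cooktop, x axis horizontal from the hinge end to the crossbar end, z up. A tall cabinet side panel (0.9 m high, near edge at x 0.22, y 0.25, running away from the robot) stands left of the counter: an arm that starts left of it must fold back to pass
- board (a joint): angle of the lighter wooden board (332 x 114 x 13 mm, 0.5 kg) about its hinge: 0 = flat on the plinth (top face 32 mm above the plinth origin), grows as the crossbar end is lifted, up to 0.9 rad. Turns freely: it falls back if let go, so hold it up and set it down, slower than 0.8 rad/s. The coaster's friction is unknown: it starts to slide somewhere between 0.33 and 0.59 rad
- hinge (a point): point on the hinge axis in the middle of the board's width, 8 mm below the board's top face; axes as home
- bar (a point): middle of the round steel crossbar (12 mm thick, across the board, parallel to the hinge, 64 mm free between its two posts) at the end of the board away from the hinge; 42 mm above the board's top face and 295 mm along the board from the hinge. The bar may turn between the fingers. Axes as home
- home (a point): point on the board's top face where the centre of the coaster's underside belongs, its front edge then against both stop pins (steel, 8 mm thick, 20 mm high, 34 mm either side of the middle). 79 mm from the hinge; moves with the board. x axis: up along the board from hinge to crossbar; y: across; z: out of the top face
- tile: square slate coaster, cork back, 90 x 90 x 14 mm, 0.11 to 0.18 kg, loose on the board; origin at the centre of its underside, z up through the slate, x along the board within 0.12 rad. Starts 108 to 136 mm up the board (+x) from home; slides down (-x) against the clip's lip. Then push the middle of its edge facing the crossbar, with at most 20 N
- clip: sprung steel flap 40 mm wide over the middle of the board; origin on its pivot, 22 mm above the board's top face and 12 mm from the hinge. Its low edge, 10 mm above the board and 7 mm short of home, turns up in a 22 degree lip. The lip stops the sliding coaster with its centre 40 to 55 mm up from home; pushed with 3 to 9 N the coaster lifts the clip and goes under it
- tumbler: clear straight glass tumbler, 77 mm wide, 89 mm high, standing behind the work; origin at the centre of its underside; leave alone
- mug: white spotted mug, 94 mm high, 124 mm over the handle; origin at its underside; leave alone
- shot: small clear glass, 48 mm wide, 61 mm high; origin at the centre of its underside; leave alone
Mind the look-alikes: they are no part of the job. Of the things that look like the tile, the largest one is meant.

How it is judged (in metres and radians):
On the way, in this order (a step that is already met when the one before it is completed fails the run):
1. the board is held up and the coaster has slid down by itself and rests against the clip's lip (value of joint board above 0.2 rad and x of tile in the frame of home below 0.062 m and linear speed of tile below 0.03 m/s and contact force between the arm and tile below 0.1 N), for 0.3 s.
2. the board lies flat again, let go, the coaster still in front of the clip (value of joint board below 0.02 rad and x of tile in the frame of home above 0.02 m and distance between the grasp point and bar above 0.04 m), for 0.1 s.
At the end, for the whole second after the job is handed in: The board lies flat (joint below 0.02 rad) and the coaster rests under the clip, flat on the board (within 3 mm of its top face), home against the pins: its centre within 3 mm of home along the board, 12 mm across, square to 0.06 rad, at rest (value of joint board below 0.02 rad and x of tile in the frame of home between -0.004 and 0.003 m and y of tile in the frame of home between -0.012 and 0.012 m and z of tile in the frame of home below 0.003 m and angle between the x axis of tile and the x axis of home, either way round below 0.06 rad and linear speed of tile below 0.01 m/s); the robot touches nothing.
It fails at once if the coaster is touched before it has slid down to the clip (contact force between the arm and tile above 0.3 N and x of tile in the frame of home above 0.066 m).
It fails at once if while the coaster is sliding the board is not held still (moves faster than 0.15 rad/s), or it is so steep that the coaster goes faster than 0.35 m/s ((x of tile in the frame of home between 0.066 and 0.092 m and (velocity of joint board above 0.15 rad/s or velocity of joint board below -0.15 rad/s)) or linear speed of tile above 0.35 m/s).
It fails at once if the board is dropped or slammed down (faster than 0.8 rad/s) (velocity of joint board below -0.8 rad/s).
It fails at once if the coaster is pushed with more than 20 N (contact force between the arm and tile above 20 N).
It fails at once if the tumbler, mug or small glass is shifted more than 20 mm (distance of any of tumbler, mug, shot from where it was at the start of the episode above 0.02 m).
It also fails if it takes over 72 s, if anything falls off the work surface, if the arm or the gripper's body presses on something with over 40 N, if the wrist force passes 120 N, or if a joint passes its speed limit or range.

## Robot

A 6-joint arm with a two-finger parallel gripper is mounted at the origin on a cart in front of the work surface, level with it; the furniture and walls round the work are solid. World frame = base frame: x ahead of the robot, y to its left, z up, the work surface at z = 0. Lengths are in mm, angles in rad, forces in N, time in s.
With the tool pointing down it reaches from about 350 to 975 mm from the base axis. Payload 7.1 kg.
Tool frame: the origin (TCP) lies between the finger pads; the fingertips stand 19 mm ahead of it and the grasp point (between the pads) is the TCP (ctrl.tcp_to_tips is the distance from the TCP to the fingertips, in mm); z points along the fingers, y is the line along which they close (so a half turn about z gives the same grasp; the last joint's range is limited). The gripper opens to 88 mm and grips with 3 to 60 N. Pads are 20 mm wide; open, the fingers measure 115 mm over their backs; the gripper's body (75 mm by 178 mm) begins 61 mm behind the grasp point.
Start: joints at [1.235, 0.423, 1.63, -0, 1.089, -0.019], TCP at [194.673, 593.892, 241.675] pointing down, gripper open.
Joint ranges: [-3, 3], [-0.9, 2.11], [0.09, 2.58], [-1.31, 4.45], [0.11, 2.69], [-2.54, 2.54]. Speed limits (rad/s): [2.39, 2.39, 3.01, 3.14, 3.14, 3.14].

## Interface

Orientations are given as a rotation vector (axis times angle).
In Python, from workcell import status, optics, ctrl gives the robot as it stands. The module is installed in compiled form; this text tells all that it offers.
- The arm moves only by the shell command python3 -m inch 'ROWS'. ROWS is JSON, a list that holds one entry, the list of rows, each a list of 7 numbers: the shift along the tool's x, y, z in mm, then the turn, a rotation vector about the tool's x, y, z in rad, then the opening in per cent of the stroke, from 0 (shut) to 100 (fully open). A call has 1 to 20 rows; each row is the pose to reach, as a shift and turn from the pose commanded when the call began, along the tool's axes at that moment; what a row does not reach only later rows make up. A row lasts 1/10 s, in which the tool goes at most 50 mm and 8.59 degrees, less where a joint would pass 70% of its speed; a pose out of reach is approached as far as the arm can. A call with a gripper value outside its range is refused whole. The fingers move at their own pace and stop on an object; the grip force is fixed at half the most. Time passes only in rows, so rows that repeat a pose let the fingers close. It gives the time, the measured TCP pose, the force, the opening and the grip force at its end, in the units of the state.
- status.get_obs(): the state, without advancing time (a new reading comes with each control period).
- optics.get_image(name): name is "side" or "top"; returns a dict with "frame" (400x640x3 uint8, red, green, blue), "fx", "fy", "cx", "cy" (pixels), "rvec" (rotation vector, rad) and "tvec" (3), from world to camera coordinates, as OpenCV has them. Camera axes: x right, y down, z forward; pixel columns grow to the right and rows downward; lengths in mm; the calibration is good to about 2 mm. A picture is of the moment at which its call begins. There is no depth.
- ctrl.close_job(): hands the job in; it is judged then, once.
The state is a dict: "t": time; "qpos": joint angles; "qvel": joint speeds; "joint_torque": joint torques, N m; "ee_pos": TCP position; "orientation": TCP orientation; "ft_force": force on the tool from outside, world axes, zero at the start; "moment": the same for the moment, N m; "width": finger opening in mm; "grasp_force": force on a finger pad.
Only numpy, scipy, OpenCV 4.12 (cv2) and the standard library are available. Lean on these libraries where they do the work, as an engineer would, in place of code of your own. Each camera call takes 0.05 s, during which the arm holds its last target. There are 200 camera calls.

## Working session

There is one attempt and no reset: what is moved stays moved. The work goes in short steps, Python scripts to look and compute and a shell command to move; the robot and the scene stay as the last step left them, time stands still between calls to the robot, and variables do not carry over. Pictures are saved under pics/ and viewed, at most 10 in all, crops included, and the job is handed in when it is done.

```bash
mkdir -p pics
python3 - <<'E'
from workcell import status, optics, ctrl
import cv2
o=status.get_obs(); print(o)
for n in("side","top"):
    d=optics.get_image(n); print(n,{k:v for k,v in d.items() if k!="frame"})
    cv2.imwrite(f"pics/{n}0.png",d["frame"][:,:,::-1])
E
```

```text
{'t': 0.0, 'qpos': array([ 1.23501251e+00,  4.23825397e-01,  1.63071322e+00,  9.62437471e-06,
        1.08857787e+00, -1.89642963e-02]), 'qvel': array([ 2.22746964e-03, -7.24722079e-04,  4.44775713e-05, -7.11114564e-04,
       -2.36155668e-03,  1.47766978e-03]), 'joint_torque': array([-2.49952527e-04, -5.44649148e+01, -2.73659384e+01,  6.42934721e-02,
        2.29060685e-02, -1.43394800e-04]), 'ee_pos': array([194.49144398, 593.40365259, 240.90218924]), 'orientation': array([-4.95543251e-01, -3.10198223e+00,  2.35350266e-03]), 'ft_force': array([0.49345743, 0.35478461, 0.18496506]), 'moment': array([ 0.05052518,  0.03040114, -0.0273935 ]), 'grasp_force': 0.0, 'width': 87.59118077161513}
side {'fx': 427.67822439512184, 'fy': 427.67822439512184, 'cx': 323.05562072545007, 'cy': 189.98655618855872, 'rvec': array([ 2.30912569,  0.07561331, -0.01071834]), 'tvec': array([-574.19084757,  -49.17286216, 1161.01871481])}
top {'fx': 381.73586515436546, 'fy': 381.73586515436546, 'cx': 319.12474511577443, 'cy': 193.67162102074914, 'rvec': array([ 2.13274133, -2.10411091,  0.07906789]), 'tvec': array([-106.68545637,  592.99484486, 1097.26923756])}
```

View pics/side0.png

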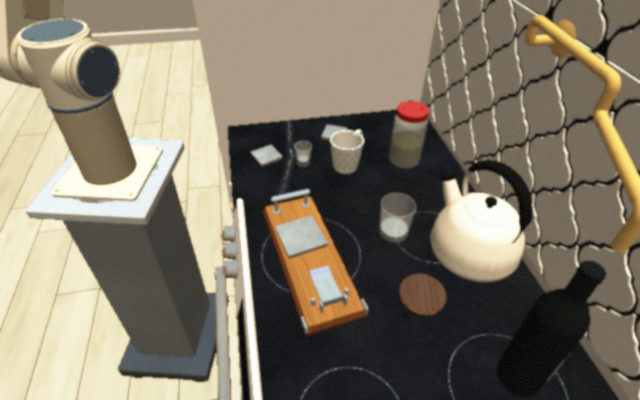

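View pics/top0.png

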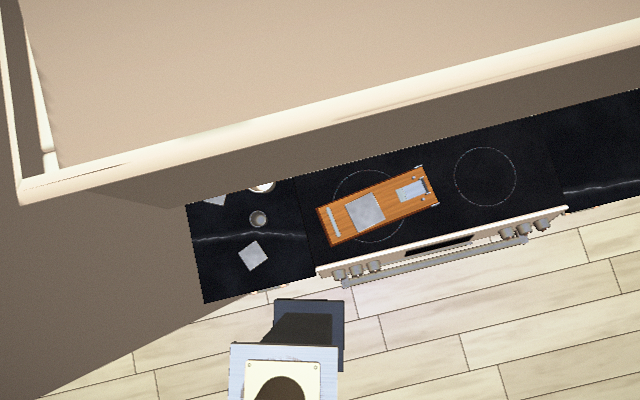

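The side view shows the board with the crossbar near (291,195), the coaster near (301,236) and the clip near (326,285). In the top view the bar is near (333,222), the coaster near (365,211) and the clip near (412,190). I'll take enlarged crops to measure these.

Run:
```python
import cv2,numpy as np
a=cv2.imread("pics/side0.png")[180:335,255:380]; b=cv2.imread("pics/top0.png")[155:255,305:450]
a=cv2.resize(a,None,fx=3.8,fy=3.8,interpolation=cv2.INTER_CUBIC)
b=cv2.resize(b,None,fx=5.4,fy=5.4,interpolation=cv2.INTER_CUBIC)
for im,f,x0,y0 in((a,3.8,255,180),(b,5.4,305,155)):
    for u in range(0,200,10):
        cv2.line(im,(int(u*f),0),(int(u*f),5),(0,255,255),1); cv2.line(im,(0,int(u*f)),(5,int(u*f)),(0,255,255),1)
        if u%20==0: cv2.putText(im,str(x0+u),(int(u*f),15),0,.4,(0,255,255)); cv2.putText(im,str(y0+u),(6,int(u*f)+4),0,.4,(0,255,255))
cv2.imwrite("pics/sc.png",a);cv2.imwrite("pics/tc.png",b)
```

```text
(no output)
```

View pics/sc.png

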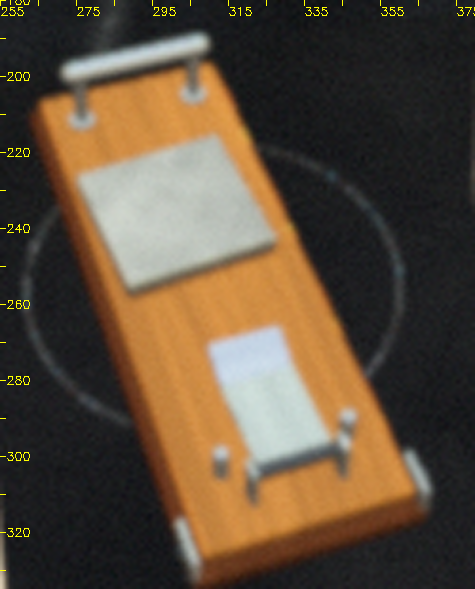

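View pics/tc.png

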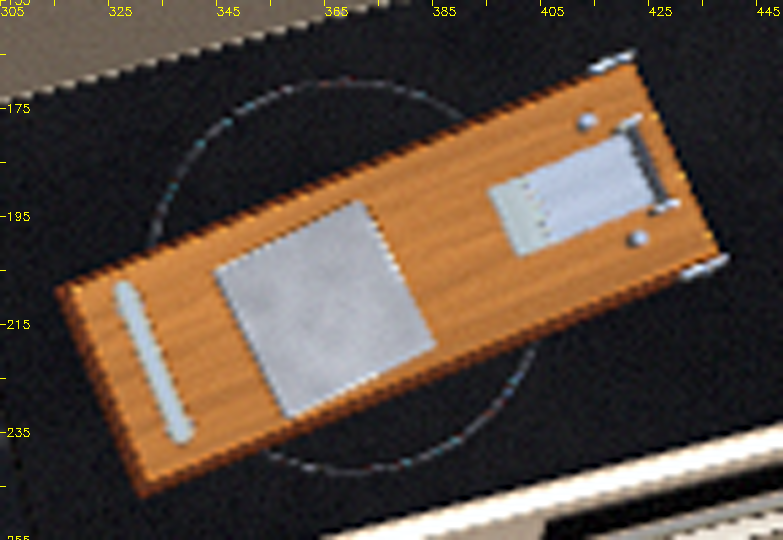

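```bash
cat > fit.py <<'E'
import numpy as np,cv2,pickle
from scipy.optimize import least_squares
from workcell import optics
def cal(n):
    d=optics.get_image(n); K=np.array([[d["fx"],0,d["cx"]],[0,d["fy"],d["cy"]],[0,0,1]]); return K,d["rvec"],d["tvec"]
C={n:cal(n) for n in("top","side")}
def proj(n,P): K,r,t=C[n]; return cv2.projectPoints(np.float64(P).reshape(-1,1,3),r,t,K,None)[0][:,0]
def T(v): return np.float64(v)/5.4+[305-.5,155-.5]
def S(v): return np.float64(v)/3.8+[255-.5,180-.5]
E
python3 - <<'E'
from fit import *
# board frame pts given hinge x,y,yaw,e ; then tile
top_b=T([(122,281),(182,442),(588,121),(639,238),(72,288),(148,480),(637,65),(717,250)])
sid_b=S([(68,73),(203,43),(221,453),(349,415),(42,100),(212,64)])
top_t=T([(216,270),(361,202),(436,346),(290,415)]); sid_t=S([(78,180),(214,135),(276,241),(130,290)])
def W(p,P):
    c,s=np.cos(p[2]),np.sin(p[2]); P=np.float64(P); return np.c_[p[0]+c*P[:,0]-s*P[:,1],p[1]+s*P[:,0]+c*P[:,1],P[:,2]]
def res(p):
    e,L=p[3],p[4]
    # top view: far (upper) side = world +x
    P=[(295,-L,74),(295,L,74),(30,-34,52),(30,34,52),(332-e,-57,32),(332-e,57,32),(-e,-57,32),(-e,57,32)]
    Q=[(295,L,74),(295,-L,74),(30,34,52),(30,-34,52),(332-e,57,32),(332-e,-57,32)]
    return np.r_[(proj("top",W(p,P))-top_b),(proj("side",W(p,Q))-sid_b)]
# robust to the sign: board x ~ world +y, board y ~ world -x
f=least_squares(lambda p:res(p).ravel(),[450,-200,1.9,10,38],loss='soft_l1'); p=f.x
print(p,"\n",res(p).round(1).tolist())
def rt(q):
    a=45*np.float64([(1,-1),(-1,-1),(-1,1),(1,1)]);c,s=np.cos(q[2]),np.sin(q[2]);
    B=np.c_[q[0]+c*a[:,0]-s*a[:,1],q[1]+s*a[:,0]+c*a[:,1],np.full(4,46)]; w=W(p,B)
    return np.r_[proj("top",w)-top_t,proj("side",w[[3,0,1,2]])-sid_t]
g=least_squares(lambda q:rt(q).ravel(),[200,0,0],loss='soft_l1'); print("tile s,t,rot",g.x,"from home",g.x[0]-79,rt(g.x).round(1).tolist())
for nm,s,z in(("bar",295,74),("home",79,32),("hinge",0,24)): print(nm,W(p,[(s,0,z)]))
print("dir",np.cos(p[2]),np.sin(p[2]))
from workcell import status; from scipy.spatial.transform import Rotation as R
o=status.get_obs();print(R.from_rotvec(o["orientation"]).as_matrix().round(3))
E
```

```text
[ 621.88946024 -410.45701855   -4.3151413    13.07934082   43.77926739] 
 [[-1.1, 1.5], [-0.7, 0.2], [-1.3, 0.8], [-1.2, 0.7], [-0.3, 0.5], [-0.0, 0.9], [-1.3, -0.1], [-0.1, 1.0], [0.3, 2.0], [1.1, 1.7], [0.7, 0.5], [0.1, 0.8], [0.4, 2.2], [0.9, 1.3]]
tile s,t,rot [1.97262672e+02 6.78080555e+00 7.67538050e-02] from home 118.262672150946 [[-1.3, 1.0], [-0.6, -0.0], [-0.2, 0.8], [-1.0, 1.9], [-0.1, 0.5], [1.2, 1.1], [0.9, 0.7], [0.3, 0.7]]
bar [[ 507.75932463 -138.42887268   74.        ]]
home [[ 591.32579681 -337.60880321   32.        ]]
hinge [[ 621.88946024 -410.45701855   24.        ]]
dir -0.3868818156141124 0.9221293080404331
[[-0.95   0.312 -0.   ]
 [ 0.312  0.95  -0.001]
 [ 0.    -0.001 -1.   ]]
```

```bash
python3 -m inch '[[[0,-100,-100,0,0,0,45],[0,-100,-100,0,0,0,45],[0,-200,-200,0,0,0.3,45],[0,-200,-200,0,0,0.5,45],[0,-384,-280,0,0,1.5,45],[0,-384,-280,0,0,1.5,45],[0,-384,-280,0,0,1.5,45],[0,-384,-280,0,0,1.5,45],[0,-384,-280,0,0,1.5,45],[0,-384,-280,0,0,1.5,45],[0,-384,-280,0,0,1.5,45],[0,-384,-280,0,0,1.5,45],[0,-384,-280,0,0,1.5,45],[0,-384,-280,0,0,1.5,45],[0,-384,-280,0,0,1.5,45],[0,-384,-280,0,0,1.5,45],[0,-384,-280,0,0,1.5,45]]]'
python3 -c "
from workcell import status; print(status.get_obs())"
python3 - <<'E'
from fit import *
top_b=T([(122,281),(182,442),(588,121),(639,238),(72,288),(148,480),(637,65),(717,250)])
sid_b=S([(68,73),(203,43),(221,453),(349,415),(42,100),(212,64)])
def W(p,P):
    c,s=np.cos(p[2]),np.sin(p[2]); P=np.float64(P); return np.c_[p[0]+c*P[:,0]-s*P[:,1],p[1]+s*P[:,0]+c*P[:,1],P[:,2]+p[5]]
def res(p):
    e,L=p[3],p[4]
    P=[(295,-L,74),(295,L,74),(30,-34,52),(30,34,52),(332-e,-57,32),(332-e,57,32),(-e,-57,32),(-e,57,32)]
    Q=[(295,L,74),(295,-L,74),(30,34,52),(30,-34,52),(332-e,57,32),(332-e,-57,32)]
    return np.r_[(proj("top",W(p,P))-top_b),(proj("side",W(p,Q))-sid_b)]
f=least_squares(lambda p:res(p).ravel(),[620,-410,1.97,10,38,0],loss='soft_l1'); p=f.x
print(p,"\n",res(p).round(1).tolist(),W(p,[(295,0,74)]))
E
```

```text
t: 1.9
ee_pos: [75.1, 229.1, 521.5]
orientation: [2.476, 1.933, -0.001]
ft_force: [-0.2, 0.1, 0.6]
width: 39.4
grasp_force: 0.0
{'t': 1.9, 'qpos': array([ 1.20471425e+00, -4.60171041e-01,  1.88214792e+00,  6.69994377e-06,
        1.72018614e+00,  1.44967220e+00]), 'qvel': array([ 0.00034194, -0.00272565, -0.00110251, -0.0010268 , -0.00101133,
        0.00680304]), 'joint_torque': array([ 3.98656084e-04, -5.05614951e+00, -3.42687678e+01,  2.36771669e-02,
       -6.74148090e-02, -1.98238750e-02]), 'ee_pos': array([ 75.08062155, 229.09684006, 521.53354429]), 'orientation': array([ 2.47597200e+00,  1.93322378e+00, -7.72913240e-04]), 'ft_force': array([-0.20525081,  0.14337921,  0.56966049]), 'moment': array([-0.11612918,  0.09649291,  0.00597524]), 'grasp_force': 0.0, 'width': 39.44539734387088}
[ 621.64862918 -413.12295417    1.96582939   11.49404816   43.51107308
    7.17732009] 
 [[-0.3, 1.2], [0.1, -0.0], [0.1, 0.5], [0.2, 0.4], [-0.1, 0.3], [0.2, 0.9], [-0.3, -0.3], [0.9, 1.0], [0.3, 0.4], [1.1, 0.2], [0.5, -0.4], [0.2, -0.2], [0.0, 0.3], [0.8, -0.5]] [[ 508.1212096  -140.84272168   81.17732009]]
```

```bash
python3 -m inch '[[[-3,36,0,0,0,0.149,45],[-11,71,0,0,0,0.298,45],[-24,105,0,0,0,0.447,45],[-42,136,0,0,0,0.596,45],[-65,164,0,0,0,0.745,45],[-91,189,0,0,0,0.894,45],[-121,209,0,0,0,1.043,45],[-154,225,0,0,0,1.192,45],[-188,235,0,0,0,1.341,45],[-224,240,0,0,0,1.49,45],[-224,240,0,0,0,1.49,45],[-224,240,0,0,0,1.49,45],[-224,240,0,0,0,1.49,45]]]'
cat > rel.py <<'E'
import numpy as np
from scipy.spatial.transform import Rotation as R
from workcell import status
BX=np.array([np.cos(1.9658),np.sin(1.9658),0]); HG=np.array([621.65,-413.1,31.2])
BAR=HG+295*BX+[0,0,50]
def rel(P,ydir=None):
    o=status.get_obs(); A=R.from_rotvec(o["orientation"])
    print("t",o["t"],"pos",o["ee_pos"].round(1),"q",o["qpos"].round(2)); print("shift",A.inv().apply(np.array(P)-o["ee_pos"]).round(1))
    if ydir is not None:
        z=np.array([0,0,-1.]); x=np.cross(ydir,z); B=R.from_matrix(np.c_[x,ydir,z]); print("turn",(A.inv()*B).as_rotvec().round(3))
E
python3 -c "
from rel import *; print(BAR); rel(BAR+[0,0,60],-BX)"
```

```text
t: 3.3
ee_pos: [253.4, -45.9, 521.7]
orientation: [-3.131, 0.254, 0.0]
ft_force: [-0.2, 1.1, -0.1]
width: 39.9
grasp_force: 0.0
[ 508.13058415 -140.81643049   81.2       ]
t 3.3 pos [253.4 -45.9 521.7] q [-0.23 -0.43  1.87  0.    1.7   1.51]
shift [266.7  52.7 380.4]
turn [-0.    -0.    -0.557]
```

```bash
python3 -m inch '[[[150,53,100,0,0,-0.3,45],[150,53,100,0,0,-0.3,45],[150,53,100,0,0,-0.3,45],[267,53,380,0,0,-0.557,45],[267,53,380,0,0,-0.557,45],[267,53,380,0,0,-0.557,45],[267,53,380,0,0,-0.557,45],[267,53,380,0,0,-0.557,45],[267,53,380,0,0,-0.557,45],[267,53,380,0,0,-0.557,45],[267,53,380,0,0,-0.557,45],[267,53,380,0,0,-0.557,45],[267,53,380,0,0,-0.557,45],[267,53,380,0,0,-0.557,45]]]'
python3 - <<'E'
from rel import *; from fit import *
rel(BAR,-BX)
o=status.get_obs(); A=R.from_rotvec(o["orientation"])
ims=[]
for n in("side","top"):
    f=optics.get_image(n)["frame"][:,:,::-1].copy(); u=proj(n,[BAR])[0]; print(n,u, proj(n,[o["ee_pos"]+A.apply([0,0,19])])[0])
    x,y=u.astype(int); c=f[y-70:y+45,x-50:x+50]; ims.append(cv2.resize(c,None,fx=4,fy=4,interpolation=cv2.INTER_CUBIC)); 
    cv2.drawMarker(ims[-1],(int((u[0]-x+50.5)*4),int((u[1]-y+70.5)*4)),(0,0,255),0,14,1)
cv2.imwrite("pics/c1.png",np.hstack(ims))
E
```

```text
t: 4.7
ee_pos: [508.6, -142.4, 143.8]
orientation: [3.08, 0.613, 0.005]
ft_force: [-0.3, -0.6, 0.4]
width: 39.4
grasp_force: 0.0
t 4.8 pos [ 508.4 -142.8  143.4] q [-0.3   0.42  1.91 -0.    0.8   0.88]
shift [ 0.4 -2.1 62.2]
turn [ 0.002 -0.002 -0.003]
side [291.02745277 195.01335748] [290.40180361 181.50510737]
top [332.49644867 221.91937827] [332.78768517 220.76008961]
```

View pics/c1.png

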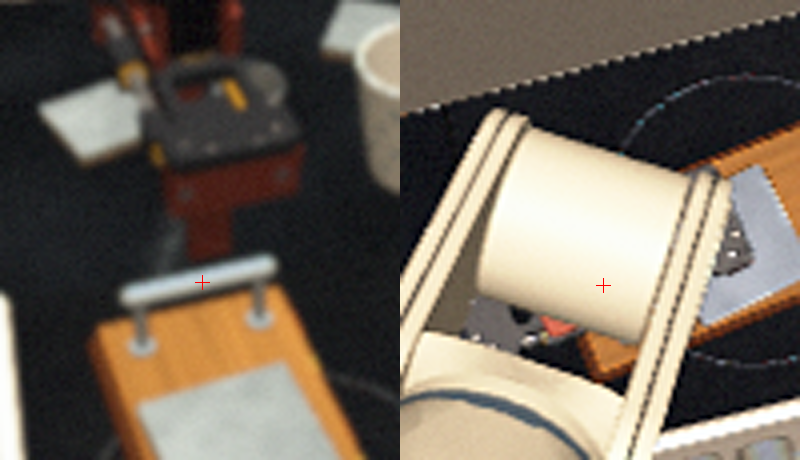

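The side crop shows the fingers centred over the bar, with the projected bar centre on it at about (291,195). The top view is blocked by the arm. I'll descend and grip.

```bash
python3 -m inch '[[[0,-2,20,0,0,0,45],[0,-2,40,0,0,0,45],[0,-2,50,0,0,0,45],[0,-2,56,0,0,0,45],[0,-2,61,0,0,0,45],[0,-2,61,0,0,0,45],[0,-2,61,0,0,0,45]]]'; python3 -m inch '[[[0,0,0,0,0,0,0],[0,0,0,0,0,0,0],[0,0,0,0,0,0,0],[0,0,0,0,0,0,0],[0,0,0,0,0,0,0],[0,0,0,0,0,0,0],[0,0,0,0,0,0,0]]]'; python3 -c "
from rel import *; rel(BAR,-BX)"
```

```text
t: 5.6
ee_pos: [507.5, -141.2, 81.1]
orientation: [3.081, 0.611, 0.001]
ft_force: [-0.0, 0.2, 1.0]
width: 39.6
grasp_force: 0.0
t: 6.3
ee_pos: [508.1, -142.7, 81.0]
orientation: [3.079, 0.612, 0.003]
ft_force: [0.7, -9.4, -2.5]
width: 11.1
grasp_force: 30.0
t 6.3 pos [ 508.1 -142.7   81. ] q [-0.3   0.53  1.94 -0.    0.67  0.89]
shift [ 0.7 -1.7 -0.2]
turn [ 0.003 -0.001 -0.003]
```

```bash
python3 -m inch '[[[0,1.1,-5.9,0,0,0,0],[0,2.2,-11.8,0,0,0,0],[0,3.5,-17.6,0,0,0,0],[0,4.9,-23.4,0,0,0,0],[0,6.5,-29.2,0,0,0,0],[0,8.1,-35,0,0,0,0],[0,9.9,-40.7,0,0,0,0],[0,11.7,-46.4,0,0,0,0],[0,13.7,-52,0,0,0,0],[0,15.8,-57.6,0,0,0,0],[0,18,-63.2,0,0,0,0],[0,20.3,-68.7,0,0,0,0],[0,22.8,-74.2,0,0,0,0],[0,25.3,-79.6,0,0,0,0],[0,28,-84.9,0,0,0,0],[0,28,-84.9,0,0,0,0],[0,28,-84.9,0,0,0,0]]]'
cat > look.py <<'E'
from fit import *; from rel import *
def prof(save=None):
    d=optics.get_image("side"); f=d["frame"]; o=status.get_obs()
    v=o["ee_pos"]-HG; th=np.arctan2(v[2],v@BX)-.1679
    hsv=cv2.cvtColor(cv2.GaussianBlur(f,(3,3),0),cv2.COLOR_RGB2HSV)[:,:,1]
    up=np.array([0,0,1.]); ex=np.cos(th)*BX+np.sin(th)*up; ez=-np.sin(th)*BX+np.cos(th)*up; ey=np.cross(up,BX)
    s=np.arange(95,280.); out=[]
    for t in(-30,7,30):
        u=proj("side",HG+s[:,None]*ex+t*ey+22*ez).astype(np.float32)
        p=cv2.remap(hsv,u[:,:1].copy(),u[:,1:].copy(),cv2.INTER_LINEAR)[:,0]; g=s[p<95]
        out.append((g.min(),g.max()) if len(g) else None)
    print("t",o["t"],"th",round(th,3),"r",np.hypot(v[2],v@BX).round(1),"F",o["ft_force"].round(1),"w",o["width"].round(1),"s-ranges",out)
    if save: cv2.imwrite(save,cv2.resize(f[150:350,220:400,::-1],None,fx=3,fy=3))
E
python3 -c "
from look import *; prof('pics/l1.png')"
```

```text
t: 8.0
ee_pos: [518.6, -168.1, 165.5]
orientation: [3.079, 0.611, 0.002]
ft_force: [2.8, -5.8, -7.4]
width: 11.2
grasp_force: 30.0Traceback (most recent call last):
  File "<string>", line 2, in <module>
    from look import *; prof('pics/l1.png')
                        ~~~~^^^^^^^^^^^^^^^
  File "look.py", line 12, in prof
    print("t",o["t"],"th",round(th,3),"r",np.hypot(v[2],v@BX).round(1),"F",o["ft_force"].round(1),"w",o["width"].round(1),"s-ranges",out)
                                                                                                      ^^^^^^^^^^^^^^^^
AttributeError: 'float' object has no attribute 'round'
```

```bash
sed -i 's/o\["width"\].round(1)/round(float(o["width"]),1)/; s/(g.min(),g.max())/(int(g.min()),int(g.max()))/' look.py
python3 -c "
from look import *; prof('pics/l1.png')"
```

```text
t 8.3 th 0.299 r 297.8 F [ 3.6 -5.6 -7.6] w 10.9 s-ranges [(154, 279), (95, 243), (150, 241)]
```

View pics/l1.png

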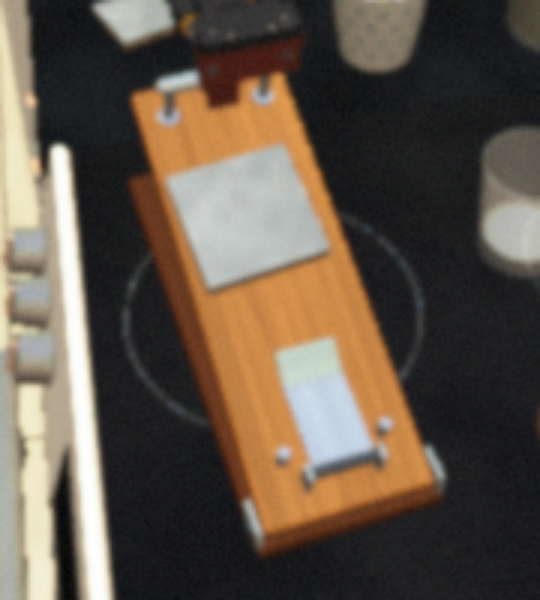

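The crop shows the board held at 0.30 rad and the coaster still in place, with its centre about 196 mm from the hinge. I'll raise it in small steps.

```bash
python3 -m inch '[[[0,1,-2,0,0,0,0],[0,2,-4,0,0,0,0],[0,3.1,-6,0,0,0,0],[0,4.1,-8,0,0,0,0],[0,4.1,-8,0,0,0,0],[0,4.1,-8,0,0,0,0]]]' >/dev/null; python3 -c "
from look import *; prof()"
```

```text
t 9.05 th 0.329 r 297.9 F [ 3.7 -6.8 -8.6] w 11.2 s-ranges [(155, 245), (95, 243), (150, 242)]
```

```bash
python3 -m inch '[[[0,1,-1.7,0,0,0,0],[0,2,-3.4,0,0,0,0],[0,2.9,-5.2,0,0,0,0],[0,2.9,-5.2,0,0,0,0],[0,2.9,-5.2,0,0,0,0],[0,2.9,-5.2,0,0,0,0]]]' >/dev/null; python3 -c "
from look import *; prof()"
```

```text
t 9.8 th 0.349 r 298.0 F [ 4.2 -4.7 -8.3] w 11.4 s-ranges [(155, 245), (95, 243), (150, 242)]
```

```bash
python3 -m inch '[[[0,1,-1.7,0,0,0,0],[0,2,-3.4,0,0,0,0],[0,3,-5.15,0,0,0,0],[0,3,-5.15,0,0,0,0],[0,3,-5.15,0,0,0,0],[0,3,-5.15,0,0,0,0]]]' >/dev/null; python3 -c "
from look import *; prof()"
```

```text
t 10.55 th 0.368 r 298.0 F [ 3.1 -5.2 -8.9] w 11.8 s-ranges [(155, 245), (95, 243), (150, 242)]
```

```bash
python3 -m inch '[[[0,1,-1.7,0,0,0,0],[0,2.1,-3.4,0,0,0,0],[0,3.1,-5.1,0,0,0,0],[0,3.1,-5.1,0,0,0,0],[0,3.1,-5.1,0,0,0,0],[0,3.1,-5.1,0,0,0,0]]]' >/dev/null; python3 -c "
from look import *; prof()"
```

```text
t 11.3 th 0.388 r 298.2 F [ 4.3 -3.  -8. ] w 11.0 s-ranges [(155, 245), (95, 243), (151, 241)]
```

```bash
python3 -m inch '[[[0,1.1,-1.7,0,0,0,0],[0,2.1,-3.3,0,0,0,0],[0,3.2,-5,0,0,0,0],[0,3.2,-5,0,0,0,0],[0,3.2,-5,0,0,0,0],[0,3.2,-5,0,0,0,0]]]' >/dev/null; python3 -c "
from look import *; prof()"
```

```text
t 12.05 th 0.408 r 298.2 F [ 3.9 -3.7 -8.3] w 11.3 s-ranges [(155, 245), (95, 243), (150, 241)]
```

```bash
python3 -m inch '[[[0,1.1,-1.7,0,0,0,0],[0,2.2,-3.3,0,0,0,0],[0,3.3,-4.9,0,0,0,0],[0,3.3,-4.9,0,0,0,0],[0,3.3,-4.9,0,0,0,0],[0,3.3,-4.9,0,0,0,0]]]' >/dev/null; python3 -c "
from look import *; prof()"
```

```text
t 12.8 th 0.427 r 298.3 F [ 4.9 -2.9 -7.7] w 11.2 s-ranges [(138, 227), (95, 225), (133, 224)]
```

It's sliding, so I'll hold the board still.

```bash
python3 -m inch '[[[0,0,0,0,0,0,0],[0,0,0,0,0,0,0],[0,0,0,0,0,0,0],[0,0,0,0,0,0,0],[0,0,0,0,0,0,0],[0,0,0,0,0,0,0],[0,0,0,0,0,0,0]]]' >/dev/null; python3 -c "
from look import *; prof()"; python3 -m inch '[[[0,0,0,0,0,0,0],[0,0,0,0,0,0,0],[0,0,0,0,0,0,0],[0,0,0,0,0,0,0],[0,0,0,0,0,0,0],[0,0,0,0,0,0,0],[0,0,0,0,0,0,0]]]' >/dev/null; python3 -c "
from look import *; prof('pics/l2.png')"
```

```text
t 13.65 th 0.428 r 298.3 F [ 4.4 -4.2 -7. ] w 11.6 s-ranges [(95, 174), (95, 172), (95, 170)]
t 14.5 th 0.427 r 298.3 F [ 4.1 -3.6 -8.1] w 11.4 s-ranges [(95, 174), (95, 172), (95, 170)]
```

View pics/l2.png

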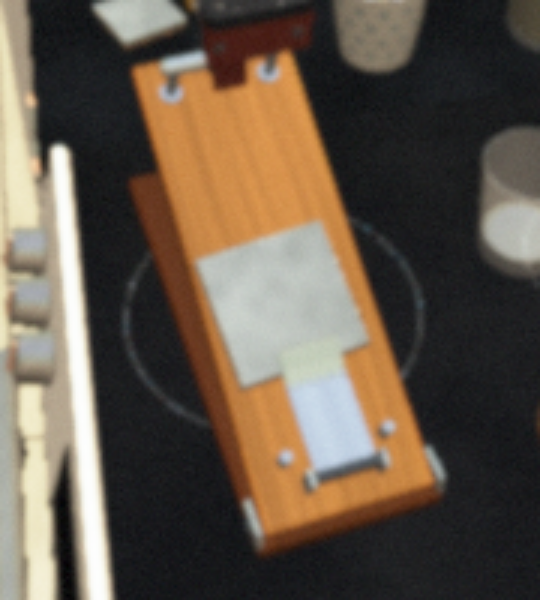

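The crop shows the coaster resting against the clip lip, its centre about 48 mm up from home. Now I'll lower the board.

```bash
python3 -m inch '[[[0,-1.6,2.3,0,0,0,0],[0,-4.8,7.3,0,0,0,0],[0,-8,12.4,0,0,0,0],[0,-11.1,17.5,0,0,0,0],[0,-14,22.7,0,0,0,0],[0,-16.9,28,0,0,0,0],[0,-19.6,33.3,0,0,0,0],[0,-22.3,38.6,0,0,0,0],[0,-24.8,44,0,0,0,0],[0,-27.3,49.5,0,0,0,0],[0,-29.6,55,0,0,0,0],[0,-31.8,60.6,0,0,0,0],[0,-33.9,66.2,0,0,0,0],[0,-35.9,71.8,0,0,0,0],[0,-37.7,77.5,0,0,0,0],[0,-39.5,83.2,0,0,0,0],[0,-41.1,89,0,0,0,0],[0,-42.7,94.8,0,0,0,0],[0,-44.1,100.6,0,0,0,0],[0,-45.4,106.4,0,0,0,0]]]'
python3 -m inch '[[[0,-0.6,3,0,0,0,0],[0,-1.1,5.9,0,0,0,0],[0,-1.5,8,0,0,0,0],[0,-1.8,10,0,0,0,0],[0,-2.2,11.8,0,0,0,0],[0,-2.2,11.8,0,0,0,0],[0,-2.2,11.8,0,0,0,0],[0,-2.2,11.8,0,0,0,0]]]';python3 -c "
from look import *; prof()"
```

```text
t: 16.5
ee_pos: [508.5, -144.2, 92.4]
orientation: [3.079, 0.612, 0.002]
ft_force: [1.1, -8.7, -4.4]
width: 11.2
grasp_force: 30.0
t: 17.3
ee_pos: [508.7, -142.4, 83.4]
orientation: [3.078, 0.612, 0.005]
ft_force: [-5.1, -5.9, 23.5]
width: 11.4
grasp_force: 30.0
t 17.45 th 0.008 r 298.0 F [-4.9 -5.3 23.8] w 11.2 s-ranges [(95, 279), (95, 170), (95, 169)]
```

```bash
python3 -m inch '[[[0,0,-1,0,0,0,0],[0,0,-2,0,0,0,0],[0,0,-2,0,0,0,20],[0,0,-2,0,0,0,45],[0,0,-2,0,0,0,45],[0,0,-2,0,0,0,45],[0,0,-2,0,0,0,45],[0,0,-2,0,0,0,45],[0,0,-10,0,0,0,45],[0,0,-30,0,0,0,45],[0,0,-60,0,0,0,45],[0,0,-90,0,0,0,45],[0,0,-90,0,0,0,45],[0,0,-90,0,0,0,45],[0,0,-90,0,0,0,45]]]'
python3 - <<'E'
from look import *
d=optics.get_image("side"); f=d["frame"]; cv2.imwrite("pics/f1.png",f[:,:,::-1])
# rectify tile-top plane (z=HG+22 => slate top) at 4 px/mm : s 20..320, t -65..65
c=[(20,-65),(320,-65),(320,65),(20,65)]; ey=np.cross([0,0,1.],BX)
src=proj("side",[HG+s*BX+t*ey+np.array([0,0,22]) for s,t in c]).astype(np.float32)
dst=np.float32([((s-20)*2.5,(t+65)*2.5) for s,t in c])
im=cv2.warpPerspective(f[:,:,::-1],cv2.getPerspectiveTransform(src,dst),(750,325),flags=cv2.INTER_CUBIC)
for k in range(20,320,20): cv2.putText(im,str(k),(int((k-20)*2.5),10),0,.35,(255,255,255)); cv2.line(im,(int((k-20)*2.5),12),(int((k-20)*2.5),18),(255,255,255))
for k in range(-60,61,20): cv2.putText(im,str(k),(0,int((k+65)*2.5)+4),0,.35,(255,255,255))
cv2.imwrite("pics/r1.png",im)
rel(HG+190*BX+np.array([0,0,140]),-np.cross(BX,[0,0,1.])*-1)
E
```

```text
t: 18.95
ee_pos: [506.5, -140.8, 170.1]
orientation: [-3.081, -0.611, 0.002]
ft_force: [-0.6, -0.1, 0.2]
width: 39.5
grasp_force: 0.0
t 19.1 pos [ 506.5 -140.8  169.7] q [-0.29  0.38  1.9  -0.    0.86  0.89]
shift [  1.9 105.6  -1.7]
turn [-0.002  0.    -1.574]
```

View pics/r1.png

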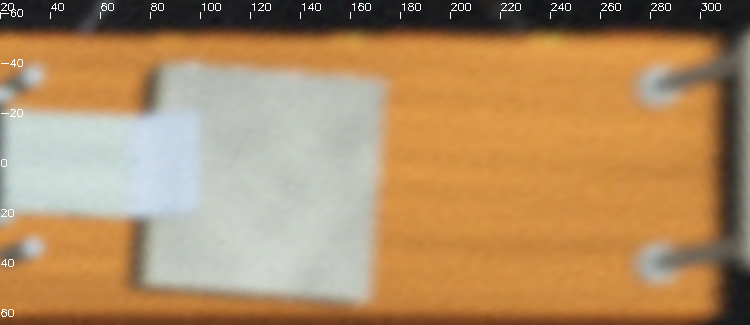

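The rectified view shows the coaster against the lip: centre t about +7 mm, back edge s from 173 to 166, yaw about 0.07. I'll push with two spread fingers, turned across the board.

```bash
python3 -m inch '[[[-3,98,0,0,0,-1.574,45],[-3,98,0,0,0,-1.574,45],[-3,98,0,0,0,-1.574,45],[-3,98,0,0,0,-1.574,45],[-3,98,0,0,0,-1.574,45],[-3,98,0,0,0,-1.574,45],[-3,98,0,0,0,-1.574,45],[-3,98,0,0,0,-1.574,45],[-3,98,0,0,0,-1.574,45],[-3,98,0,0,0,-1.574,45],[-3,98,0,0,0,-1.574,45],[-3,98,0,0,0,-1.574,45],[-3,98,0,0,0,-1.574,45],[-3,98,0,0,0,-1.574,45]]]'
python3 -c "
from rel import *; ey=np.cross([0,0,1.],BX); rel(HG+198*BX+5*ey+[0,0,32],-ey)"
```

```text
t: 20.5
ee_pos: [541.7, -232.7, 170.4]
orientation: [-1.744, -2.612, 0.0]
ft_force: [-0.0, -0.2, 0.7]
width: 39.4
grasp_force: 0.0
t 20.5 pos [ 541.7 -232.7  170.4] q [-0.43  0.46  1.76  0.    0.92 -0.82]
shift [  0.7  -0.5 107.2]
turn [-0.    -0.    -0.002]
```

```bash
python3 -m inch '[[[1,-0.5,40,0,0,0,45],[1,-0.5,75,0,0,0,45],[1,-0.5,90,0,0,0,45],[1,-0.5,98,0,0,0,45],[1,-0.5,103,0,0,0,45],[1,-0.5,107,0,0,0,45],[1,-0.5,107,0,0,0,45],[1,-0.5,107,0,0,0,45]]]'
python3 - <<'E'
from look import *
prof(); f=optics.get_image("side")["frame"]
cv2.imwrite("pics/p1.png",cv2.resize(f[170:330,240:390,::-1],None,fx=3.7,fy=3.7,interpolation=cv2.INTER_CUBIC))
E
```

```text
t: 21.3
ee_pos: [541.5, -232.3, 64.6]
orientation: [1.742, 2.613, 0.0]
ft_force: [0.2, -0.1, 1.2]
width: 39.4
grasp_force: 0.0
t 21.45 th -0.001 r 200.6 F [-0.8 -0.3  0.1] w 39.5 s-ranges [(95, 262), (95, 269), (95, 170)]
```

View pics/p1.png

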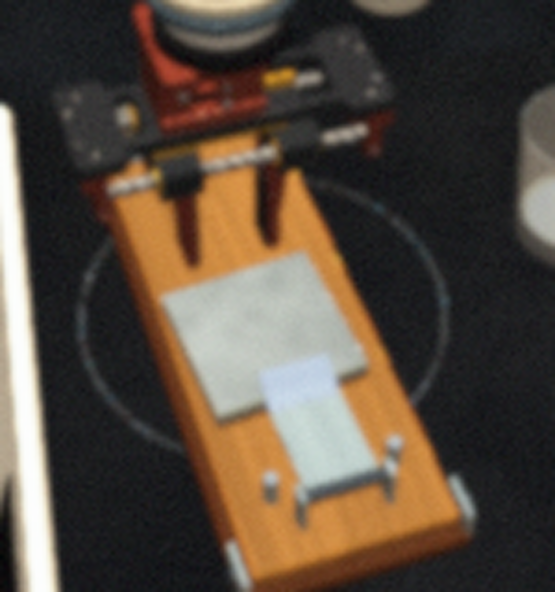

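The crop shows both fingers standing behind the coaster, clear of the bar. Now I'll push gently.

```bash
cat > fp.py <<'E'
from rel import *
o=status.get_obs(); v=o["ee_pos"]-HG; ey=np.cross([0,0,1.],BX)
print("t",o["t"],"s",(v@BX).round(1),"tt",(v@ey).round(1),"z",v[2].round(1),"Fs",(o["ft_force"]@BX).round(1),"Ft",(o["ft_force"]@ey).round(1))
E
python3 fp.py
python3 -m inch '[[[-4,0,0,0,0,0,45],[-7,0,0,0,0,0,45],[-10,0,0,0,0,0,45],[-12,0,0,0,0,0,45],[-14,0,0,0,0,0,45],[-16,0,0,0,0,0,45]]]'>/dev/null; python3 fp.py
python3 -m inch '[[[-1.5,0,0,0,0,0,45],[-3,0,0,0,0,0,45],[-4.5,0,0,0,0,0,45],[-6,0,0,0,0,0,45]]]'>/dev/null; python3 fp.py
python3 -m inch '[[[-1.5,0,0,0,0,0,45],[-3,0,0,0,0,0,45],[-4.5,0,0,0,0,0,45],[-6,0,0,0,0,0,45]]]'>/dev/null; python3 fp.py
python3 -c "
from look import *; prof()"
```

```text
t 21.5 s 197.9 tt 4.6 z 33.1 Fs 0.4 Ft -0.4
t 22.1 s 182.5 tt 4.8 z 32.4 Fs 3.2 Ft -1.2
t 22.5 s 176.4 tt 4.8 z 32.5 Fs 3.7 Ft -1.1
t 22.9 s 170.2 tt 5.1 z 32.4 Fs 3.0 Ft 0.3
t 23.05 th 0.021 r 172.9 F [-2.   1.4 -0.1] w 39.5 s-ranges [(95, 248), (95, 250), (95, 278)]
```

```bash
python3 -m inch '[[[-1.5,0,0,0,0,0,45],[-3,0,0,0,0,0,45],[-4.5,0,0,0,0,0,45],[-6,0,0,0,0,0,45],[-7.5,0,0,0,0,0,45],[-9,0,0,0,0,0,45]]]'>/dev/null; python3 fp.py
python3 -m inch '[[[-1.5,0,0,0,0,0,45],[-3,0,0,0,0,0,45],[-4.5,0,0,0,0,0,45],[-6,0,0,0,0,0,45]]]'>/dev/null; python3 fp.py
python3 -m inch '[[[-1.5,0,0,0,0,0,45],[-3,0,0,0,0,0,45],[-4.5,0,0,0,0,0,45],[-6,0,0,0,0,0,45]]]'>/dev/null; python3 fp.py
```

```text
t 23.65 s 161.0 tt 4.8 z 32.5 Fs 2.4 Ft 0.1
t 24.05 s 155.0 tt 4.8 z 32.5 Fs 2.4 Ft 0.4
t 24.45 s 149.0 tt 4.8 z 32.5 Fs 2.0 Ft 0.3
```

```bash
python3 -m inch '[[[-1.5,0,0,0,0,0,45],[-3,0,0,0,0,0,45],[-4.5,0,0,0,0,0,45],[-6,0,0,0,0,0,45]]]'>/dev/null; python3 fp.py
python3 -m inch '[[[-1,0,0,0,0,0,45],[-2,0,0,0,0,0,45],[-3,0,0,0,0,0,45],[-4,0,0,0,0,0,45]]]'>/dev/null; python3 fp.py
python3 - <<'E'
from look import *
f=optics.get_image("side")["frame"]
cv2.imwrite("pics/p2.png",cv2.resize(f[170:330,240:390,::-1],None,fx=3.7,fy=3.7,interpolation=cv2.INTER_CUBIC))
E
```

```text
t 24.85 s 143.1 tt 4.8 z 32.5 Fs 2.0 Ft -0.1
t 25.25 s 139.1 tt 4.8 z 32.5 Fs 1.6 Ft 0.0
```

View pics/p2.png

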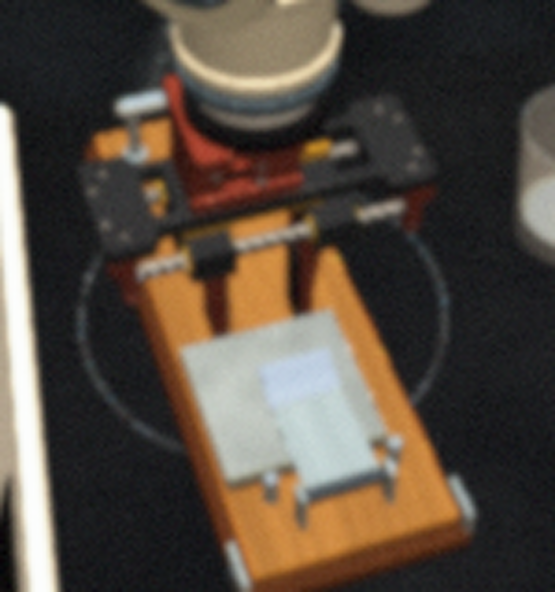

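The crop shows the coaster square under the clip, its front edge a few mm short of the pins. I'll close the rest in fine steps, watching the force.

```bash
python3 -m inch '[[[-0.7,0,0,0,0,0,45],[-1.4,0,0,0,0,0,45],[-2,0,0,0,0,0,45]]]'>/dev/null; python3 fp.py
python3 -m inch '[[[-0.5,0,0,0,0,0,45],[-1,0,0,0,0,0,45],[-1,0,0,0,0,0,45]]]'>/dev/null; python3 fp.py
python3 -m inch '[[[-0.5,0,0,0,0,0,45],[-1,0,0,0,0,0,45],[-1,0,0,0,0,0,45]]]'>/dev/null; python3 fp.py
```

```text
t 25.7 s 137.2 tt 4.7 z 32.6 Fs 1.9 Ft 0.3
t 26.0 s 136.1 tt 4.8 z 32.6 Fs 2.2 Ft 0.4
t 26.3 s 135.1 tt 4.8 z 32.6 Fs 3.3 Ft -0.8
```

```bash
python3 -m inch '[[[-0.5,0,0,0,0,0,45],[-1,0,0,0,0,0,45],[-1,0,0,0,0,0,45]]]'>/dev/null; python3 fp.py
python3 -m inch '[[[-0.5,0,0,0,0,0,45],[-0.5,0,0,0,0,0,45],[-0.5,0,0,0,0,0,45]]]'>/dev/null; python3 fp.py
```

```text
t 26.6 s 134.1 tt 4.8 z 32.6 Fs 3.2 Ft 0.5
t 26.9 s 133.6 tt 4.8 z 32.6 Fs 3.2 Ft -0.4
```

```bash
python3 -m inch '[[[-0.5,0,0,0,0,0,45],[-1,0,0,0,0,0,45],[-1,0,0,0,0,0,45]]]'>/dev/null; python3 fp.py
python3 -m inch '[[[-0.5,0,0,0,0,0,45],[-1,0,0,0,0,0,45],[-1,0,0,0,0,0,45]]]'>/dev/null; python3 fp.py
```

```text
t 27.2 s 133.4 tt 4.9 z 32.6 Fs 6.6 Ft -0.7
t 27.5 s 133.3 tt 4.9 z 32.6 Fs 9.7 Ft -0.0
```

```bash
python3 -m inch '[[[-0.5,0,0,0,0,0,45],[-0.5,0,0,0,0,0,45],[-0.5,0,0,0,0,0,45]]]'>/dev/null; python3 fp.py
python3 -m inch '[[[2,0,0,0,0,0,45],[6,0,0,0,0,0,45],[15,0,0,0,0,0,45],[25,0,0,0,0,0,45],[25,0,-30,0,0,0,45],[25,0,-70,0,0,0,45],[25,0,-110,0,0,0,45],[65,0,-160,0,0,0,45],[100,0,-200,0,0,0,45],[100,0,-200,0,0,0,45],[100,0,-200,0,0,0,45],[100,0,-200,0,0,0,45]]]'
python3 - <<'E'
from look import *
hsv=cv2.cvtColor(optics.get_image("side")["frame"],cv2.COLOR_RGB2HSV)[:,:,1]; ey=np.cross([0,0,1.],BX)
def edge(fn,a,h):
    u=proj("side",[HG+fn(k)+np.array([0,0,h]) for k in a]).astype(np.float32)
    p=cv2.remap(hsv,u[:,:1].copy(),u[:,1:].copy(),cv2.INTER_LINEAR)[:,0].astype(float); p=cv2.GaussianBlur(p.reshape(-1,1),(1,9),0)[:,0]
    g=np.abs(np.diff(p)); g[:4]=0; g[-4:]=0; i=g.argmax(); return float(a[i]),int(g[i])
for t in(-30,-20,-10,0,10,20,30,40): print("rear t",t,edge(lambda s:s*BX+t*ey,np.arange(108,145,.5),22))
for s in(90,100,110,118): print("s",s,"sides",edge(lambda t:s*BX+t*ey,np.arange(-54,-26,.5),22),edge(lambda t:s*BX+t*ey,np.arange(28,60,.5),22))
for s in(140,160): print("board edges",edge(lambda t:s*BX+t*ey,np.arange(-70,-45,.5),8),edge(lambda t:s*BX+t*ey,np.arange(48,66,.5),8))
E
```

```text
t 27.8 s 133.3 tt 4.9 z 32.6 Fs 11.7 Ft -1.9
t: 29.0
ee_pos: [528.1, -201.7, 262.8]
orientation: [-1.741, -2.614, 0.001]
ft_force: [0.6, -0.9, -0.2]
width: 39.3
grasp_force: 0.0
rear t -30 (122.5, 9)
rear t -20 (122.5, 11)
rear t -10 (123.0, 11)
rear t 0 (123.5, 11)
rear t 10 (123.5, 11)
rear t 20 (122.5, 11)
rear t 30 (123.0, 10)
rear t 40 (123.0, 11)
s 90 sides (-34.0, 13) (57.0, 15)
s 100 sides (-35.0, 12) (57.0, 15)
s 110 sides (-34.5, 13) (57.0, 14)
s 118 sides (-33.5, 11) (57.0, 13)
board edges (-58.5, 16) (56.0, 2)
board edges (-58.5, 17) (61.5, 1)
```

```bash
cat > lat.py <<'E'
from look import *
ey=np.cross([0,0,1.],BX)
def run():
  for n in("side","top"):
    H=cv2.cvtColor(optics.get_image(n)["frame"],cv2.COLOR_RGB2HSV)
    def edge(s,a,h,ch):
        u=proj(n,[HG+s*BX+t*ey+np.array([0,0,h]) for t in a]).astype(np.float32)
        p=cv2.remap(H[:,:,ch],u[:,:1].copy(),u[:,1:].copy(),cv2.INTER_LINEAR)[:,0].astype(float); p=cv2.GaussianBlur(p.reshape(-1,1),(1,9),0)[:,0]
        g=np.abs(np.diff(p)); g[:4]=0; g[-4:]=0; i=g.argmax(); return float(a[i]),int(g[i])
    for s in(50,85,100,115,150,180): print(n,s,"board",edge(s,np.arange(-68,-48,.5),8,2),edge(s,np.arange(46,68,.5),8,2),"tile",edge(s,np.arange(-54,-24,.5),22,1),edge(s,np.arange(28,60,.5),22,1) if 50<s<120 else "")
    for t in(-28,-12,12,28,40):
        a=np.arange(108,145,.5); u=proj(n,[HG+s*BX+t*ey+np.array([0,0,22]) for s in a]).astype(np.float32)
        p=cv2.remap(H[:,:,1],u[:,:1].copy(),u[:,1:].copy(),cv2.INTER_LINEAR)[:,0].astype(float); p=cv2.GaussianBlur(p.reshape(-1,1),(1,9),0)[:,0]
        g=np.abs(np.diff(p)); print("rear",t,a[g[4:-4].argmax()+4],end="; ")
    print()
run()
E
python3 lat.py
```

```text
side 50 board (-56.5, 13) (59.0, 6) tile (-34.0, 13) 
side 85 board (-55.5, 13) (65.0, 5) tile (-34.0, 12) (57.0, 15)
side 100 board (-56.5, 15) (58.5, 5) tile (-35.0, 12) (57.0, 14)
side 115 board (-57.5, 13) (59.0, 5) tile (-34.0, 12) (57.0, 14)
side 150 board (-56.5, 13) (58.0, 6) tile (-52.0, 8) 
side 180 board (-56.5, 13) (58.0, 7) tile (-52.0, 4) 
rear -28 122.5; rear -12 122.5; rear 12 122.5; rear 28 122.5; rear 40 123.0; 
top 50 board (-59.0, 17) (55.0, 10) tile (-49.5, 12) 
top 85 board (-64.0, 0) (53.5, 11) tile (-32.0, 3) (53.0, 20)
top 100 board (-66.0, 0) (61.0, 8) tile (-30.5, 3) (53.0, 20)
top 115 board (-62.0, 0) (61.0, 9) tile (-35.5, 0) (53.0, 18)
top 150 board (-66.0, 0) (59.5, 16) tile (-30.5, 0) 
top 180 board (-57.0, 0) (65.0, 8) tile (-32.0, 0) 
rear -28 111.5; rear -12 116.0; rear 12 126.5; rear 28 114.0; rear 40 125.5;
```

```bash
python3 -c "
from rel import *; ey=np.cross([0,0,1.],BX); rel(HG+82*BX+90*ey+[0,0,32.5],-ey)"
```

```text
t 29.35 pos [ 528.1 -202.   262.6] q [-0.39  0.31  1.74 -0.    1.09 -0.78]
shift [-149.1  -84.5  198.8]
turn [-0.001 -0.001 -0.001]
```

```bash
python3 -m inch '[[[-149,-84,60,0,0,0,0],[-149,-84,60,0,0,0,0],[-149,-84,60,0,0,0,0],[-149,-84,60,0,0,0,0],[-149,-84,60,0,0,0,0],[-149,-84,100,0,0,0,0],[-149,-84,140,0,0,0,0],[-149,-84,170,0,0,0,0],[-149,-84,190,0,0,0,0],[-149,-84,198,0,0,0,0],[-149,-84,198,0,0,0,0],[-149,-84,198,0,0,0,0]]]'; python3 fp.py
python3 -m inch '[[[0,4,0,0,0,0,0],[0,8,0,0,0,0,0],[0,10,0,0,0,0,0],[0,12,0,0,0,0,0],[0,14,0,0,0,0,0]]]' >/dev/null; python3 fp.py
python3 -m inch '[[[0,1,0,0,0,0,0],[0,2,0,0,0,0,0],[0,3,0,0,0,0,0],[0,3,0,0,0,0,0]]]' >/dev/null; python3 fp.py
```

```text
t: 30.55
ee_pos: [508.8, -371.5, 66.8]
orientation: [1.741, 2.613, -0.0]
ft_force: [0.3, -1.3, -0.1]
width: 0.4
grasp_force: 0.0
t 30.55 s 81.8 tt 88.1 z 35.6 Fs -1.3 Ft 0.2
t 31.05 s 82.1 tt 74.5 z 34.7 Fs -0.0 Ft -0.6
t 31.45 s 82.2 tt 71.7 z 34.5 Fs -0.5 Ft 0.1
```

```bash
for i in 1; do python3 -m inch '[[[0,1,1,0,0,0,0],[0,2,1,0,0,0,0],[0,3,1,0,0,0,0],[0,3,1,0,0,0,0]]]' >/dev/null; python3 fp.py; done
python3 -m inch '[[[0,1,0,0,0,0,0],[0,2,0,0,0,0,0],[0,2,0,0,0,0,0]]]' >/dev/null; python3 fp.py
```

```text
t 31.85 s 82.2 tt 68.6 z 33.5 Fs 0.5 Ft -0.6
t 32.15 s 82.2 tt 66.6 z 33.6 Fs -0.2 Ft -0.7
```

```bash
python3 -m inch '[[[0,1,0,0,0,0,0],[0,2,0,0,0,0,0],[0,2,0,0,0,0,0]]]' >/dev/null; python3 fp.py
```

```text
t 32.45 s 82.1 tt 64.7 z 33.6 Fs -0.4 Ft -1.0
```

```bash
python3 -m inch '[[[0,1,0,0,0,0,0],[0,2,0,0,0,0,0],[0,2,0,0,0,0,0]]]' >/dev/null; python3 fp.py;python3 -m inch '[[[0,1,0,0,0,0,0],[0,2,0,0,0,0,0],[0,2,0,0,0,0,0]]]' >/dev/null; python3 fp.py
```

```text
t 32.75 s 82.4 tt 63.2 z 33.5 Fs -0.4 Ft 3.2
t 33.05 s 82.3 tt 60.8 z 33.5 Fs 0.4 Ft 2.5
```

```bash
python3 -m inch '[[[0,1,0,0,0,0,0],[0,2,0,0,0,0,0],[0,3,0,0,0,0,0],[0,4,0,0,0,0,0],[0,5,0,0,0,0,0],[0,5,0,0,0,0,0]]]' >/dev/null; python3 fp.py
python3 -m inch '[[[0,-3,0,0,0,0,0],[0,-20,0,0,0,0,0],[0,-30,0,0,0,0,0],[0,-30,-30,0,0,0,0],[0,-30,-70,0,0,0,0],[60,-10,-120,0,0,0,0],[100,60,-170,0,0,0,0],[140,60,-190,0,0,0,0],[140,60,-190,0,0,0,0],[140,60,-190,0,0,0,0],[140,60,-190,0,0,0,0]]]'; python3 lat.py|grep -v top
```

```text
t 33.65 s 82.2 tt 55.6 z 33.5 Fs 1.3 Ft 3.0
t: 34.75
ee_pos: [540.2, -206.1, 255.8]
orientation: [1.739, 2.614, 0.001]
ft_force: [0.1, -0.4, -1.0]
width: 0.5
grasp_force: 0.0
side 50 board (-57.0, 13) (58.0, 7) tile (-42.5, 13) 
side 85 board (-56.0, 13) (58.5, 7) tile (-43.0, 12) (48.5, 14)
side 100 board (-56.5, 14) (58.0, 7) tile (-42.0, 13) (48.5, 14)
side 115 board (-57.0, 13) (58.5, 7) tile (-42.5, 13) (48.0, 14)
side 150 board (-56.5, 13) (58.0, 7) tile (-52.0, 8) 
side 180 board (-56.5, 13) (58.0, 8) tile (-52.0, 5) 
rear -28 122.5; rear -12 122.5; rear 12 122.5; rear 28 124.0; rear 40 123.0; 
rear -28 139.0; rear -12 116.0; rear 12 123.0; rear 28 114.5; rear 40 135.0;
```

```bash
python3 -c "
from workcell import ctrl; print(ctrl.close_job())"
```

```text
the job is handed in; nothing more can be done
None
```

The job is handed in, though no verdict came back. By my measurements the coaster slid to the clip by itself at about 0.43 rad, the board was then lowered flat and the bar let go, and the coaster was pushed home square against the pins (peak about 12 N) and nudged sideways under the clip to about 2 mm off centre.

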